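Hold the notched drawer-label plate up to the document camera

TASK

Take the notched label plate out of the blue rack, gripping it only by its clear end and keeping the fingers off the frosted end, which is the end with the small corner notch. Hold it up to the document camera with its printed label side turned up to the lens, the label square on and centred in front of the lens, about 17 cm from it (above the target mat), and finish there while still holding the plate still in the air. Leave the blank plate and everything else where it is.

Things in the scene. Friction and masses are not known exactly. Their poses are not given: they have to be found in the camera images.
- plate: label plate: flat acrylic, 120 long, 50 high, 6 mm thick, about 50 g, upright on a long edge in a slot of the rack, upper 32 mm free above the rack; pull it straight up. Origin: middle of the lower long edge. x runs along it to the frosted end, y square out of the face with the printed label, z up to the upper edge. Clear from x = -60 to +15 mm, frosted from +15 to +60 mm
- label (a point): centre of the printed label (orange field 34 x 28 mm with black bars) on the plate's frosted end, at x = 37.5, y = 3, z = 21 mm in the plate's frame; axes as the plate's
- frost: the plate's white frosted end (fixed to it), origin and axes as the plate's. A 12 x 12 mm notch is cut from its upper outer corner (x = 48 to 60, z = 38 to 50 mm): with the label facing you and the notch at the top, the notch is on the left
- blank: bystander: an all-clear plate of the same size, without notch, frosting or label, standing in the other slot of the rack, parallel to the label plate and 70 mm from it (origin: middle of its lower edge)
- rack: blue plastic rack, fixed, 150 (x) by 124 (y) by 22 mm high, origin at the centre of its underside; two 7.5 mm slots along its x at y = +35 and -35 mm, slot floor 4 mm up. It may be turned any way round, and either plate may be in either slot
- reader: document camera, fixed. Origin: centre of its 100 x 100 x 3 mm black target mat (green ring), at table height. x points across the mat to the stand: foot 90 x 130 x 22 mm from x = 130 to 220, post at x = 190, 300 mm high; z is up. The head looks back and down at 45 degrees. Best label centre: 130 mm above the origin, label facing along +x and up at 45 degrees
- cam: camera head, white cylinder 44 mm across, 50 mm long, black lens ring. Origin: front of the lens, at x = 120, z = 250 mm in the reader's frame. Its z is the viewing direction, out of the lens (down and to the reader's -x at 45 degrees); its y is the reader's y. Best label centre: 170 mm out along z
- tape_gun: bystander: blue tape gun on top of the cabinet of clear drawers (180 x 300 x 170 mm, far left, drawer of binder clips slid out 75 mm towards the middle of the table), 150 x 60 x 90 mm, origin under its centre
- stapler: bystander: chrome stapler on top of the cabinet, 135 x 36 x 50 mm, origin under its centre
- highlighter: bystander: yellow highlighter on top of the cabinet, 117 x 23 x 15 mm, origin under its centre
- clip: bystander: black binder clip on the table, 30 mm wide, 30 mm high, origin under its centre
- staple_box: bystander: small cardboard staple box on the table, 95 x 50 x 28 mm, origin under its centre
Things that resemble listed ones, but are neither listed nor needed, are in the scene too. There is more than one size of the rack; the job needs the larger. Leave any purple look-alike of the plate alone.

How it is judged:
By the outcome, as a careful person would: the job done as asked, in the order asked, and still so for the second after the job is handed in, while the arm keeps its last pose, push and grip.
It also fails if it takes over 32 s, if anything falls off the work surface, if the arm or the gripper's body presses on something with over 40 N, if the wrist force passes 120 N, or if a joint passes its speed limit or range.

ROBOT

A 6-joint arm with a two-finger parallel gripper is mounted at the origin on the work surface. World frame = base frame: x ahead of the robot, y to its left, z up, the work surface at z = 0. Lengths are in mm, angles in rad, forces in N, time in s.
With the tool pointing down it reaches from about 400 to 925 mm from the base axis. Payload 12.5 kg.
Tool frame: the origin (TCP) lies on the mounting face of the last link; the fingertips stand 190 mm ahead of it and the grasp point (between the pads) lies 171 mm ahead of it; z points along the fingers, y is the line along which they close (so a half turn about z gives the same grasp; the last joint's range is limited). The gripper opens to 95 mm and grips with 3 to 60 N. Pads are 20 mm wide; open, the fingers measure 119 mm over their backs; the gripper's body (75 mm by 180 mm) begins 59 mm behind the grasp point.
Start: joints at [1.042, 0.491, 1.559, -0, 1.092, -0.106], TCP at [256.424, 569.975, 404.761] pointing down, gripper open.
Joint ranges: [-3.1, 3.1], [-0.84, 2.19], [0.05, 2.79], [-1.13, 4.28], [0.06, 2.93], [-2.69, 2.69]. Speed limits (rad/s): [2.22, 2.22, 2.79, 3.14, 3.14, 3.14].

INTERFACE

Orientations are given as [roll, pitch, yaw] about the fixed x, y, z axes, in that order (R = Rz(yaw) Ry(pitch) Rx(roll)).
In Python, from cell import env gives the robot as it stands.
- The arm moves only by the tool carry_out, never from a script. Its argument "series" is a list of rows, each a list of 5 numbers: the shift along the tool's x, y, z in m, then the turn about the tool's z in degrees, then the opening, from 0 (shut) to 1 (fully open). A call has 1 to 20 rows; each row is the pose to reach, as a shift and turn from the pose commanded when the call began, along the tool's axes at that moment; what a row does not reach only later rows make up. A row lasts 1/8 s, in which the tool goes at most 62.5 mm and 10.7 degrees, less where a joint would pass 70% of its speed; a pose out of reach is approached as far as the arm can. A call with a gripper value outside its range is refused whole. The fingers move at their own pace and stop on an object; the grip force is fixed at half the most. Time passes only in rows, so rows that repeat a pose let the fingers close. It gives the time, the measured TCP pose, the force, the opening and the grip force at its end, in the units of the state.
- env.state(): the state, without advancing time (a new reading comes with each control period).
- env.read_camera(name): name is "side" or "top" or "wrist"; returns (picture, depth): 400x640x3 uint8, red, green, blue; 400x640 float32, mm along the optical axis (not along the pixel's ray), 0 where there is no reading.
- env.get_calibration(name): a dict with "intrinsics" (3x3 intrinsics, pixels), "cam_to_world" (4x4, takes a point from camera to world coordinates); the wrist camera has in their place "T_tool_cam" (4x4, takes a point from camera to tool coordinates, whose origin is the TCP and whose axes are the flange's). Camera axes: x right, y up, looking along -z (the intrinsics and any distortion apply to the point x, -y, -z); pixel columns grow to the right and rows downward; lengths in mm; the calibration is good to about 2 mm. The wrist camera is an equidistant fisheye: a pixel r from the principal point sees the ray r / f radians off the axis. A picture is of the moment at which its call begins: read the wrist's pose just before it. get_calibration takes no time and is no camera call.
- env.job_done(): hands the job in; it is judged then, once.
The state is a dict: "t": time; "joints": joint angles; "qvel": joint speeds; "tau": joint torques, N m; "eef_pos": TCP position; "tcp_rot": TCP orientation; "ft_force": force on the tool from outside, world axes, zero at the start; "moment": the same for the moment, N m; "opening": opening from 0.0 (shut) to 1.0 (fully open); "grip_force": force on a finger pad.
Only numpy, scipy, OpenCV 4.12 (cv2) and the standard library are available. Lean on these libraries where they do the work, as an engineer would, in place of code of your own. Each camera call takes 0.05 s, during which the arm holds its last target. There are 200 camera calls.

## Working session

There is one attempt and no reset: what is moved stays moved. The work goes in short steps, Python scripts to look and compute and a tool call to move; the robot and the scene stay as the last step left them, time stands still between calls to the robot, and variables do not carry over. Pictures are saved under pics/ and viewed, at most 10 in all, crops included, and the job is handed in when it is done.

Besides the shell and the picture viewer there is one more tool, called after "Call:" as a command line: name --pt "numbers of a row" for each row, then --argument value for the rest. carry_out: Moves the arm, as the interface text tells. Its arguments: {"type":"object","properties":{"series":{"type":"array","items":{"type":"array","items":{"type":"number"}}}},"required":["series"]}

```bash
mkdir -p pics; ls; python3 - <<'E'
from cell import env
import cv2,numpy as np
s=env.state();print(s)
np.set_printoptions(precision=3,suppress=True)
for n in("side","top","wrist"):
    p,d=env.read_camera(n);np.savez(f"{n}0.npz",p=p,d=d);cv2.imwrite(f"pics/{n}0.png",p[:,:,::-1]);print(n,env.get_calibration(n))
E
```

```text
pics
{'t': 0.0, 'joints': array([ 1.04238464e+00,  4.91564397e-01,  1.55946634e+00, -1.95529043e-05,
        1.09169774e+00, -1.05615674e-01]), 'qvel': array([-2.42727720e-05, -7.30393451e-04, -8.27444299e-04, -1.44952902e-03,
        3.22466313e-04, -1.42246978e-03]), 'tau': array([ 4.66196871e-04, -6.12649155e+01, -2.58168858e+01,  6.92818500e-02,
        4.83222515e-02, -1.61494731e-04]), 'eef_pos': array([256.41558111, 569.93822276, 404.15280718]), 'tcp_rot': array([-3.14046134e+00, -1.02492513e-04,  2.71880560e+00]), 'ft_force': array([0.21543218, 0.19936325, 0.59519073]), 'moment': array([-0.0058389 ,  0.00290699, -0.02841286]), 'grip_force': 0.0, 'opening': 1.0037041443267292}
side {'intrinsics': array([[470.626,   0.   , 315.078],
       [  0.   , 470.626, 198.506],
       [  0.   ,   0.   ,   1.   ]]), 'cam_to_world': array([[   0.806,    0.32 ,   -0.499,  -84.003],
       [  -0.592,    0.458,   -0.663, -807.396],
       [   0.016,    0.83 ,    0.558,  889.847],
       [   0.   ,    0.   ,    0.   ,    1.   ]])}
top {'intrinsics': array([[409.64 ,   0.   , 318.993],
       [  0.   , 409.64 , 201.599],
       [  0.   ,   0.   ,   1.   ]]), 'cam_to_world': array([[  -0.022,    0.996,   -0.085,  456.69 ],
       [  -1.   ,   -0.022,    0.004,   66.352],
       [   0.003,    0.085,    0.996, 1408.858],
       [   0.   ,    0.   ,    0.   ,    1.   ]])}
wrist {'intrinsics': array([[309.707,   0.   , 319.817],
       [  0.   , 309.707, 194.897],
       [  0.   ,   0.   ,   1.   ]]), 'T_tool_cam': array([[-0.   ,  0.957,  0.291, 84.119],
       [ 1.   ,  0.   ,  0.   , -1.392],
       [ 0.   ,  0.291, -0.957, 20.817],
       [ 0.   ,  0.   ,  0.   ,  1.   ]])}
```

View pics/top0.png

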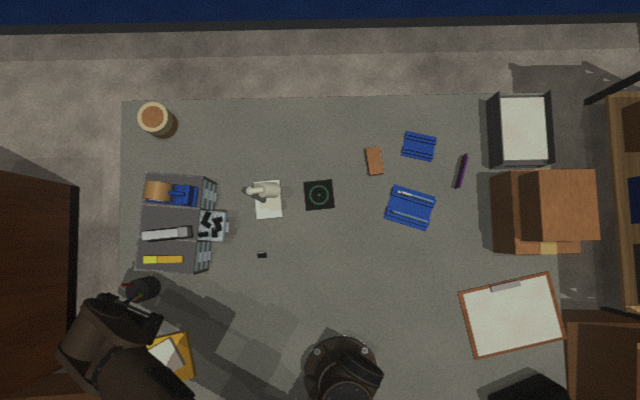

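View pics/side0.png

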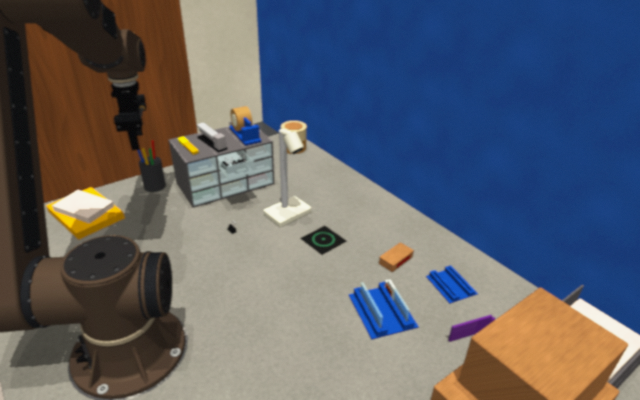

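The top view shows the big blue rack at (410,207) with two plates, and the small rack at (419,147). There is a purple look-alike at (460,170), the mat at (319,195) and its stand at (267,200). The side view shows a white/orange plate at (395,295) and a clear one at (372,303) in the larger rack.

The final pose needs a 45° tilt, but the moves only turn about tool z. I'll enlarge the rack to confirm the plate, and test in free air what the arm does at the edge of its reach.

```bash
python3 - <<'E'
import cv2,numpy as np
a=np.load('side0.npz')['p'][265:345,330:490,::-1];b=np.load('top0.npz')['p'][125:240,360:475,::-1]
a=cv2.resize(a,None,fx=5,fy=5,interpolation=2)[:400];b=cv2.resize(b,(400,400),interpolation=2)
cv2.imwrite('pics/crop1.png',cv2.resize(np.hstack([a[:,:800]]),(800,400)))
cv2.imwrite('pics/crop1.png',np.hstack([cv2.resize(a,(400,200)).repeat(1,0),]) if 0 else np.hstack([a[:,50:450],b]))
E
```

```text
(no output)
```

View pics/crop1.png

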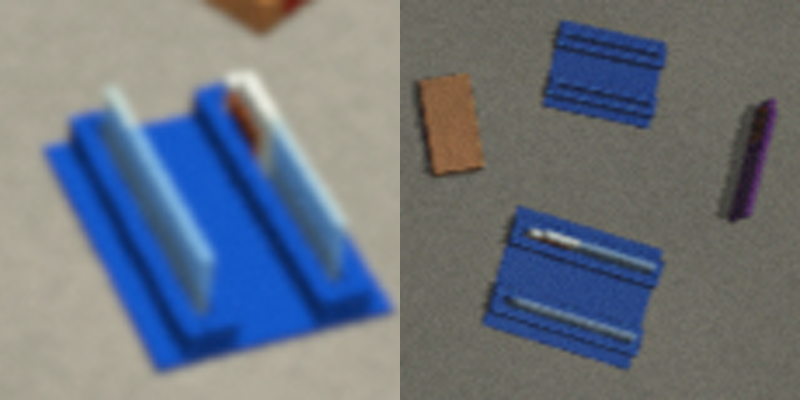

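Call:
carry_out --pt "0 0 -0.9 0 1" --pt "0 0 -0.9 0 1" --pt "0 0 -0.9 0 1" --pt "0 0 -0.9 0 1" --pt "0 0 -0.9 0 1" --pt "0 0 -0.9 0 1" --pt "0 0 -0.9 0 1" --pt "0 0 -0.9 0 1" --pt "0 0 -0.9 0 1" --pt "0 0 -0.9 0 1"

```text
t: 1.4
eef_pos: [239.9, 530.5, 927.6]
tcp_rot: [3.131, -0.001, 2.719]
ft_force: [0.7, -0.7, 0.5]
opening: 1.001
grip_force: 0.0
```

The crop shows the label plate in the larger rack's far slot, with its white frosted end to the image left (+y) at top px (387–395, 191). Its orange label faces the robot (-x). The near-slot plate is all clear, so it is the blank. The purple plate and the small rack are decoys.

Next is one more probe at the reach limit.

Call:
carry_out --pt "0 0 -0.9 0 1" --pt "0 0 -0.9 0 1" --pt "0 0 -0.9 0 1" --pt "0 0 -0.9 0 1"

```text
t: 1.9
eef_pos: [190.8, 423.6, 1001.7]
tcp_rot: [3.099, 0.0, 2.719]
ft_force: [1.0, 0.4, -0.6]
opening: 1.002
grip_force: 0.0
```

```bash
python3 -c "
from cell import env
s=env.state();print(s['joints'],s['eef_pos'],s['tcp_rot'])"
```

```text
[ 1.00432188  0.41254535  0.04740411  0.01185386  2.63938493 -0.13313093] [ 190.75100775  423.58603773 1001.73219769] [3.09898235e+00 3.95961832e-04 2.71875147e+00]
```

Call:
carry_out --pt "0 0 -0.9 0 1" --pt "0 0 -0.9 0 1" --pt "0 0 -0.9 0 1" --pt "0 0 -0.9 0 1"

```text
t: 2.4
eef_pos: [150.7, 334.4, 1046.6]
tcp_rot: [3.084, 0.0, 2.719]
ft_force: [-0.3, 0.0, 0.6]
opening: 1.0
grip_force: 0.0
```

Call:
carry_out --pt "0 0 0.06 0 1" --pt "0 0 0.12 0 1" --pt "0 0 0.18 0 1" --pt "0 0 0.18 0 1"

```text
t: 2.9
eef_pos: [155.3, 344.3, 879.4]
tcp_rot: [3.084, 0.0, 2.719]
ft_force: [0.7, 1.2, 0.1]
opening: 0.997
grip_force: 0.0
```

```bash
python3 -c "
from cell import env
s=env.state();print(s['joints'],s['eef_pos'],s['tcp_rot'])"
```

```text
[ 0.9695041  -0.01026147  1.03246699  0.01145994  2.06239719 -0.17275991] [155.30749285 344.33532902 879.39484707] [3.08374226e+00 1.63382102e-04 2.71875315e+00]
```

```bash
cat > h.py <<'E'
import numpy as np,cv2
from scipy.spatial.transform import Rotation as R
from cell import env
np.set_printoptions(precision=3,suppress=True)
def ray(n,uv,z):
    c=env.get_calibration(n);K=c['intrinsics'];T=c['cam_to_world']
    d=T[:3,:3]@np.array([(uv[0]-K[0,2])/K[0,0],-(uv[1]-K[1,2])/K[1,1],-1]);o=T[:3,3]
    return o+d*(z-o[2])/d[2]
def wray(uv,T):   # wrist fisheye: origin, dir in world; T tool pose 4x4
    c=env.get_calibration('wrist');K=c['intrinsics'];M=T@c['T_tool_cam']
    x,y=uv[0]-K[0,2],uv[1]-K[1,2];r=np.hypot(x,y)+1e-9;a=r/K[0,0]
    return M[:3,3],M[:3,:3]@np.array([np.sin(a)*x/r,-np.sin(a)*y/r,-np.cos(a)])
def wproj(p,T):
    c=env.get_calibration('wrist');K=c['intrinsics'];q=np.linalg.inv(T@c['T_tool_cam'])@np.r_[p,1]
    v=np.array([q[0],-q[1],-q[2]]);a=np.arctan2(np.hypot(v[0],v[1]),v[2]);h=np.hypot(v[0],v[1])
    return K[:2,2]+K[0,0]*a*v[:2]/h
def pose(s=None):
    s=s or env.state();T=np.eye(4);T[:3,:3]=R.from_euler('xyz',s['tcp_rot']).as_matrix();T[:3,3]=s['eef_pos'];return T
E
python3 - <<'E'
from h import *
from scipy.optimize import least_squares
D=[(.491564,1.559466,625.0,404.15,np.pi-.0011),(.41254535,.04740411,464.57,1001.73,3.099),(-.01026,1.03247,377.74,879.39,3.0837)]
J5=[1.0917,2.6394,2.0624]
def f(p):
    h,r0,L1,L2,d,e=p
    return np.r_[[v for (a,b,r,z,t) in D for v in (r0+L1*np.sin(a)+L2*np.sin(a+b+e)+d*np.sin(t)-r,h+L1*np.cos(a)+L2*np.cos(a+b+e)+d*np.cos(t)-z)],(p-[450,100,450,450,90,0])*[1e-3,1e-3,1e-3,1e-3,1e-3,1]]
o=least_squares(f,[400,100,450,450,100,0]);print(o.x,o.fun,[a[0]+a[1]+j for a,j in zip(D,J5)])
hsv=cv2.cvtColor(np.load('top0.npz')['p'],cv2.COLOR_RGB2HSV);dep=np.load('top0.npz')['d']
m=cv2.inRange(hsv,(105,130,60),(125,255,255));m[:, :380]=0;m[:170]=0;m[235:]=0;m[:,440:]=0
pts=cv2.findNonZero(m);b=cv2.minAreaRect(pts);box=cv2.boxPoints(b);print('rack',b,[ray('top',q,11)[:2] for q in box])
sub=hsv[180:235,380:440]
# plate pixels: inside rack box, low saturation
mm=np.zeros_like(m);cv2.fillPoly(mm,[box.astype(int)],255);w=cv2.inRange(hsv,(0,0,110),(180,140,255))&mm
n,l,st,ce=cv2.connectedComponentsWithStats(w)
for i in range(1,n):
    if st[i,4]>8:
        P=cv2.findNonZero((l==i).astype(np.uint8));r=cv2.minAreaRect(P);bx=cv2.boxPoints(r);vx=cv2.fitLine(P,2,0,.01,.01).ravel()
        t=((P[:,0]-vx[2:])@vx[:2]);e0,e1=vx[2:]+vx[:2]*t.min(),vx[2:]+vx[:2]*t.max()
        print('pl',st[i],e0,e1,ray('top',e0,54),ray('top',e1,54))
g=cv2.inRange(hsv,(45,60,40),(85,255,255));g[:170]=0;g[220:]=0;g[:,:290]=0;g[:,345:]=0
P=cv2.findNonZero(g);print('ring',len(P),ray('top',P.reshape(-1,2).mean(0),3))
dk=cv2.inRange(hsv,(0,0,0),(180,255,45))|g;dk[:175]=0;dk[215:]=0;dk[:,:295]=0;dk[:,345:]=0
b=cv2.minAreaRect(cv2.findNonZero(dk));print('mat',b,ray('top',b[0],3))
wt=cv2.inRange(hsv,(0,0,150),(180,60,255));wt[:178]=0;wt[225:]=0;wt[:,:240]=0;wt[:,290:]=0
b=cv2.minAreaRect(cv2.findNonZero(wt));print('foot',b,[ray('top',q,22)[:2] for q in cv2.boxPoints(b)])
E
```

```text
[237.772   3.576 585.857 413.296 122.177   0.104] [-0.003 -0.003  0.    -0.008  0.003  0.011 -0.212 -0.096  0.136 -0.037
  0.032  0.104] [3.14273, 3.09934946, 3.0846099999999996]
rack ((409.881103515625, 207.38648986816406), (44.40696716308594, 35.510868072509766), 17.10272979736328) [array([ 516.085, -158.636]), array([ 632.004, -198.685]), array([ 583.753, -342.642]), array([ 468.462, -301.664])]
pl [397 190  37  13  78] [396.941 190.195] [432.978 201.072] [ 605.247 -199.929   54.   ] [ 566.324 -318.299   54.   ]
pl [429 209   4  11  11] [428.78  218.937] [431.631 208.895] [ 507.314 -301.685   54.   ] [ 540.393 -312.64    54.   ]
pl [393 210  35  13  67] [392.839 210.507] [427.193 221.389] [ 537.838 -183.743   54.   ] [ 499.324 -296.072   54.   ]
ring 142 [602.784  61.48    3.   ]
mat ((318.47027587890625, 194.70297241210938), (27.761537551879883, 28.06005096435547), 84.2894058227539) [601.053  61.402   3.   ]
foot ((263.93072509765625, 199.30691528320312), (37.21438980102539, 32.23920440673828), 84.2894058227539) [array([646.618, 307.491]), array([655.293, 198.002]), array([528.563, 187.157]), array([520.064, 295.813])]
```

Pushing against the reach limit tilts the tool, and the tilt stays. So I can grasp upright, then stretch out at azimuth ~95° to get the 45°. First I go above the clear end.

```bash
cat >> h.py <<'E'
def togo(p,T=None):
    T=pose() if T is None else T
    return (T[:3,:3].T@(np.array(p)-T[:3,3]))/1000
E
python3 - <<'E'
from h import *
T=pose();print(T);print(togo([576,-287,430]))
E
```

```text
[[ -0.912   0.41    0.024 155.307]
 [  0.41    0.91    0.053 344.335]
 [ -0.      0.058  -0.998 879.395]
 [  0.      0.      0.      1.   ]]
[-0.643 -0.428  0.425]
```

Call:
carry_out --pt "-0.643 -0.428 0.425 84 0.5" --pt "-0.643 -0.428 0.425 84 0.5" --pt "-0.643 -0.428 0.425 84 0.5" --pt "-0.643 -0.428 0.425 84 0.5" --pt "-0.643 -0.428 0.425 84 0.5" --pt "-0.643 -0.428 0.425 84 0.5" --pt "-0.643 -0.428 0.425 84 0.5" --pt "-0.643 -0.428 0.425 84 0.5" --pt "-0.643 -0.428 0.425 84 0.5" --pt "-0.643 -0.428 0.425 84 0.5" --pt "-0.643 -0.428 0.425 84 0.5" --pt "-0.643 -0.428 0.425 84 0.5" --pt "-0.643 -0.428 0.425 84 0.5" --pt "-0.643 -0.428 0.425 84 0.5" --pt "-0.643 -0.428 0.425 84 0.5"

```text
t: 4.78
eef_pos: [577.4, -288.8, 428.4]
tcp_rot: [3.141, -0.058, 1.25]
ft_force: [-0.8, -0.0, 0.1]
opening: 0.5
grip_force: 0.0
```

```bash
python3 - <<'E'
from h import *
s=env.state();T=pose(s);p,d=env.read_camera('wrist');np.savez('w1.npz',p=p,d=d,T=T);print(T,s['joints'],s['qvel'])
u=wproj([579.6,-278,54],T);print(u)
cv2.imwrite('pics/w1.png',p[:,:,::-1])
E
```

```text
[[   0.314    0.949    0.019  577.441]
 [   0.948   -0.315    0.055 -288.848]
 [   0.058    0.      -0.998  428.44 ]
 [   0.       0.       0.       1.   ]] [-0.573  0.501  1.474  0.061  1.182 -0.276] [ 0.001  0.004 -0.045  0.008  0.012 -0.011]
[320.088 182.181]
```

View pics/w1.png

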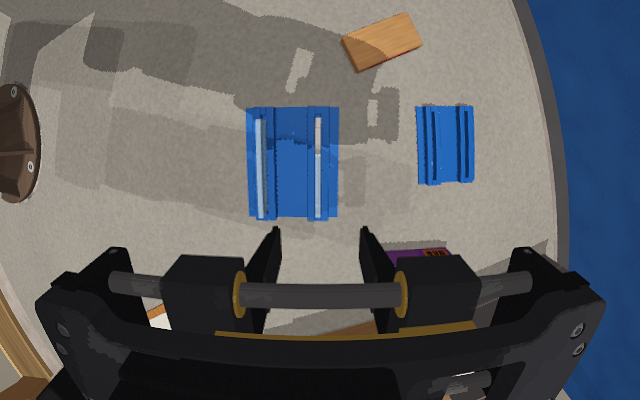

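The wrist view shows the rack at (292,163), with the label plate along column 318 from row 117 to 218 and the blank along column 262. The fingers are straight below it. Next I measure the plate and cross its top-edge position with the top view.

```bash
python3 - <<'E'
from h import *
w=np.load('w1.npz');T=w['T'];p=w['p'];hsv=cv2.cvtColor(p,cv2.COLOR_RGB2HSV)
m=cv2.inRange(hsv,(0,0,120),(180,110,255));k=np.zeros_like(m);k[110:222,308:328]=255;m&=k
n,l,st,ce=cv2.connectedComponentsWithStats(m);print(st[1:])
def at(uv,z):
    o,d=wray(uv,T);return o+d*(z-o[2])/d[2]
P=cv2.findNonZero(m).reshape(-1,2)
for z in (45,54,62):
    Q=np.array([at(q,z)[:2] for q in P]);vx=cv2.fitLine(Q.astype(np.float32),2,0,.01,.01).ravel();t=(Q-vx[2:])@vx[:2];v=vx[:2]*np.sign(vx[1])
    t=(Q-vx[2:])@v;a,b=np.percentile(t,[.5,99.5]);print(z,'dir',v,np.arctan2(v[1],v[0]),'ends',vx[2:]+a*v,vx[2:]+b*v,'len',b-a,'mid',vx[2:]+(a+b)/2*v)
for r in range(112,224,6): print(r,p[r,312:326].sum(1)//3)
E
```

```text
[[315 117   7 101 604]
 [308 221   1   1   1]
 [314 221  14   1  14]]
45 dir [0.315 0.949] 1.2505288 ends [ 560.626 -325.63 ] [ 600.82  -204.449] len 127.67278509687327 mid [ 580.723 -265.039]
54 dir [0.315 0.949] 1.2505288 ends [ 561.635 -322.8  ] [ 600.845 -204.587] len 124.54583222916006 mid [ 581.24  -263.694]
62 dir [0.315 0.949] 1.2505285 ends [ 562.533 -320.285] [ 600.868 -204.711] len 121.76630947688201 mid [ 581.7   -262.498]
112 [91 93 86 88 94 92 92 93 93 89 90 90 90 90]
118 [ 90  91  70 125 169 184 183 185 152 112  87  91  90  90]
124 [ 90  90  81 129 167 180 179 182 136  82  82  89  91  91]
130 [ 90  85  75 147 181 179 179 182 137  83  83  89  90  89]
136 [ 88  80  70 147 181 178 178 182 136  83  82  88  88  88]
142 [ 80  84  63 146 181 178 178 181 137  83  81  83  87  88]
148 [102 101  97 127 154 165 165 168 125  96 111 116 115 115]
154 [100 100  82 164 178 145 192 194 141  87 101 100  99 100]
160 [100 100  81 152 182 180 168 172 129  94 102  99 100 100]
166 [101 101  80 155 181 172 169 172 127  92 102 101 100  99]
172 [100 102  80 156 183 176 168 172 127  92 103 101 100 100]
178 [100 100  79 148 179 180 167 172 126  91 103 100 100 100]
184 [100 100  79 150 179 179 167 172 118  79 104 101 100 100]
190 [ 99 100  79 156 182 174 167 172 119  80 105 101 100 100]
196 [100 100  79 156 181 172 167 171 120  81 105  99 100 101]
202 [100 100  79 143 170 167 167 171 125  84 100 100 100 100]
208 [100 101  76 142 169 167 167 171 120  79 101 100 101 100]
214 [ 99  99  84 150 176 173 173 179 133  93 112 111 110 111]
220 [115 109 110 112 114 116 122 122 114 116 124 123 123 122]
```

```bash
python3 - <<'E'
from h import *
w=np.load('w1.npz');T=w['T'];d=w['d']
def pt(u,v):
    o,r=wray((u,v),T);c=env.get_calibration('wrist');M=T@c['T_tool_cam'];ax=-M[:3,2];return o+r*d[v,u]/(r@ax)
for q in ((317,140),(317,175),(317,200),(292,165)):print(pt(*q))
# two-view height: wrist ray of frosted edge midline vs top-camera line
print(togo([572,-290.7,280]),togo([572,-290.7,217]))
E
```

```text
[ 591.894 -229.684   54.112]
[ 578.727 -269.058   51.758]
[ 569.221 -297.532   53.651]
[ 548.312 -253.438    3.829]
[-0.013 -0.004  0.149] [-0.017 -0.004  0.212]
```

Call:
carry_out --pt "-0.013 -0.004 0.06 0 0.5" --pt "-0.013 -0.004 0.12 0 0.5" --pt "-0.015 -0.004 0.17 0 0.5" --pt "-0.017 -0.004 0.2 0 0.5" --pt "-0.017 -0.004 0.212 0 0.5" --pt "-0.017 -0.004 0.212 0 0.5" --pt "-0.017 -0.004 0.212 0 0" --pt "-0.017 -0.004 0.212 0 0" --pt "-0.017 -0.004 0.212 0 0" --pt "-0.017 -0.004 0.212 0 0"

```text
t: 6.08
eef_pos: [572.6, -290.1, 220.0]
tcp_rot: [3.135, -0.057, 1.253]
ft_force: [0.6, 0.3, -0.4]
opening: 0.137
grip_force: 0.0
```

```bash
python3 - <<'E'
from h import *
s=env.state();T=pose(s);print(T,s['opening'],s['grip_force'],s['ft_force'],s['moment']);print(T[:3,:3].T@[0,0,1])
E
```

```text
[[   0.312    0.95     0.024  572.637]
 [   0.948   -0.313    0.052 -290.057]
 [   0.057    0.006   -0.998  220.046]
 [   0.       0.       0.       1.   ]] 0.13657597381332454 0.0 [ 0.554  0.301 -0.426] [-0.084  0.144 -0.029]
[ 0.057  0.006 -0.998]
```

Call:
carry_out --pt "0 0 0 0 0" --pt "0 0 0 0 0" --pt "0 0 0 0 0" --pt "0.001 0 -0.015 0 0" --pt "0.002 0 -0.035 0 0" --pt "0.005 0 -0.08 0 0" --pt "0.008 0.001 -0.13 0 0"

```text
t: 6.95
eef_pos: [572.7, -289.3, 351.7]
tcp_rot: [3.137, -0.057, 1.253]
ft_force: [0.2, -0.5, -1.2]
opening: 0.062
grip_force: 30.0
```

```bash
python3 - <<'E'
from h import *
s=env.state();T=pose(s);print(T,s['joints'],s['opening'],s['grip_force'],s['ft_force'],s['moment'])
for r,z in ((480,520),):
  a=np.radians(94.8);print(togo([r*np.cos(.6),r*np.sin(.6),z]))
p,d=env.read_camera('wrist');cv2.imwrite('pics/w2.png',p[:,:,::-1])
E
```

```text
[[   0.312    0.95     0.022  572.735]
 [   0.948   -0.313    0.053 -289.347]
 [   0.057    0.005   -0.998  351.749]
 [   0.       0.       0.       1.   ]] [-0.578  0.568  1.572  0.066  1.012 -0.295] 0.06227954661161357 29.998707175254822 [ 0.16  -0.474 -1.177] [-0.124  0.089 -0.007]
[ 0.486 -0.342 -0.142]
```

View pics/w2.png

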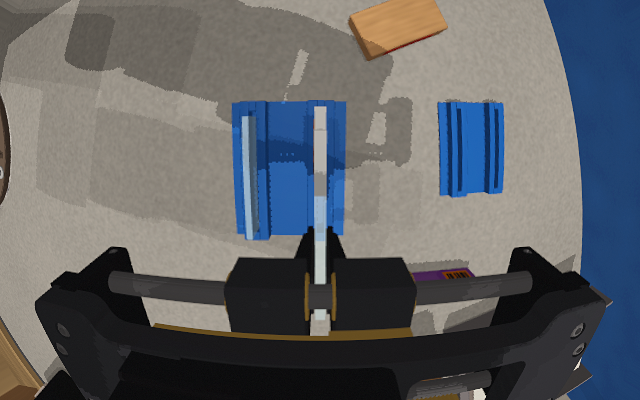

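The grip holds at 30 N. The pads are at row 240, on the clear part, and the frosted end spans rows 108–175, free of the fingers. Now I swing over to azimuth 95°.

```bash
python3 - <<'E'
from h import *
T=pose()
for p in ([500,-60,560],[396,271,600],[150,560,560],[-76,860,480]): print(p,togo(p,T))
E
```

```text
[500, -60, 560] [ 0.206 -0.139 -0.192]
[396, 271, 600] [ 0.49  -0.34  -0.219]
[150, 560, 560] [ 0.685 -0.665 -0.173]
[-76, 860, 480] [ 0.895 -0.974 -0.086]
```

Call:
carry_out --pt "0.206 -0.139 -0.192 0 0" --pt "0.206 -0.139 -0.192 0 0" --pt "0.206 -0.139 -0.192 0 0" --pt "0.206 -0.139 -0.192 0 0" --pt "0.206 -0.139 -0.192 0 0" --pt "0.49 -0.34 -0.219 0 0" --pt "0.49 -0.34 -0.219 0 0" --pt "0.49 -0.34 -0.219 0 0" --pt "0.49 -0.34 -0.219 0 0" --pt "0.49 -0.34 -0.219 0 0" --pt "0.685 -0.665 -0.173 0 0" --pt "0.685 -0.665 -0.173 0 0" --pt "0.685 -0.665 -0.173 0 0" --pt "0.685 -0.665 -0.173 0 0" --pt "0.685 -0.665 -0.173 0 0" --pt "0.895 -0.974 -0.086 0 0" --pt "0.895 -0.974 -0.086 0 0" --pt "0.895 -0.974 -0.086 0 0" --pt "0.895 -0.974 -0.086 0 0" --pt "0.895 -0.974 -0.086 0 0"

```text
t: 9.5
eef_pos: [27.4, 724.2, 511.6]
tcp_rot: [3.135, -0.057, 1.253]
ft_force: [1.5, -0.1, 0.2]
opening: 0.058
grip_force: 30.0
```

```bash
python3 - <<'E'
from h import *
s=env.state();T=pose(s);print(T,s['joints'],s['grip_force'])
a=np.radians(94.8);u=np.array([np.cos(a)*.92,np.sin(a)*.92,.39]);print(T[:3,:3].T@u)
E
```

```text
[[  0.312   0.95    0.024  27.389]
 [  0.948  -0.313   0.052 724.209]
 [  0.057   0.006  -0.998 511.573]
 [  0.      0.      0.      1.   ]] [ 1.444  0.568  1.137 -0.017  1.381  1.765] 29.998345971107483
[ 0.868 -0.357 -0.343]
```

Call:
carry_out --pt "0.15 -0.159 -0.01 0 0" --pt "0.15 -0.159 -0.01 0 0" --pt "0.15 -0.159 -0.01 0 0" --pt "0.15 -0.159 -0.01 0 0" --pt "0.93 -0.48 -0.32 0 0" --pt "0.93 -0.48 -0.32 0 0" --pt "0.93 -0.48 -0.32 0 0" --pt "0.93 -0.48 -0.32 0 0" --pt "0.93 -0.48 -0.32 0 0" --pt "0.93 -0.48 -0.32 0 0" --pt "0.93 -0.48 -0.32 0 0" --pt "0.93 -0.48 -0.32 0 0"

```text
t: 11.0
eef_pos: [-71.9, 911.9, 533.8]
tcp_rot: [-3.133, -0.092, 1.253]
ft_force: [-0.2, -1.1, -0.7]
opening: 0.062
grip_force: 30.0
```

```bash
python3 - <<'E'
from h import *
s=env.state();T=pose(s);print(T,s['joints'],s['grip_force'])
a=np.radians(94.8)
for el in (20,30,40):
  e=np.radians(el);u=np.array([np.cos(a)*np.cos(e),np.sin(a)*np.cos(e),np.sin(e)]);print(T[:3,:3].T@u)
E
```

```text
[[  0.311   0.95    0.021 -71.873]
 [  0.946  -0.312   0.09  911.871]
 [  0.092  -0.008  -0.996 533.828]
 [  0.      0.      0.      1.   ]] [ 1.579  1.075  0.048 -0.023  1.929  1.888] 29.998953938484192
[ 0.893 -0.37  -0.258]
[ 0.84  -0.342 -0.422]
[ 0.761 -0.304 -0.573]
```

Call:
carry_out --pt "0.8 -0.33 -0.4 0 0"

```text
t: 11.12
eef_pos: [-72.3, 911.8, 540.5]
tcp_rot: [-3.12, -0.125, 1.252]
ft_force: [0.7, 0.3, -0.7]
opening: 0.063
grip_force: 30.0
```

Call:
carry_out --pt "0.8 -0.33 -0.4 0 0"

```text
t: 11.25
eef_pos: [-72.6, 910.2, 550.9]
tcp_rot: [-3.105, -0.161, 1.251]
ft_force: [0.2, 0.2, -0.9]
opening: 0.06
grip_force: 30.0
```

Call:
carry_out --pt "0.06 -0.024 -0.03 0 0"

```text
t: 11.38
eef_pos: [-72.4, 908.1, 561.6]
tcp_rot: [-3.091, -0.194, 1.25]
ft_force: [-1.0, -0.5, -0.7]
opening: 0.062
grip_force: 30.0
```

Call:
carry_out --pt "0.8 -0.33 -0.4 0 0" --pt "0.8 -0.33 -0.4 0 0"

```text
t: 11.62
eef_pos: [-72.8, 900.7, 582.3]
tcp_rot: [-3.077, -0.228, 1.248]
ft_force: [-0.4, -0.4, -0.5]
opening: 0.059
grip_force: 30.0
```

Call:
carry_out --pt "0.8 -0.33 -0.15 0 0"

```text
t: 11.75
eef_pos: [-73.3, 904.4, 581.6]
tcp_rot: [-3.062, -0.263, 1.245]
ft_force: [0.3, 0.0, -1.5]
opening: 0.06
grip_force: 30.0
```

Call:
carry_out --pt "0.8 -0.33 -0.12 0 0"

```text
t: 11.88
eef_pos: [-73.7, 909.1, 578.7]
tcp_rot: [-3.048, -0.295, 1.242]
ft_force: [1.2, -0.3, 0.0]
opening: 0.064
grip_force: 30.0
```

Call:
carry_out --pt "0.8 -0.33 -0.1 0 0"

```text
t: 12.0
eef_pos: [-74.1, 913.0, 577.5]
tcp_rot: [-3.033, -0.329, 1.239]
ft_force: [-0.2, -0.7, -1.2]
opening: 0.058
grip_force: 30.0
```

Call:
carry_out --pt "0.8 -0.33 -0.08 0 0"

```text
t: 12.12
eef_pos: [-74.5, 916.5, 577.4]
tcp_rot: [-3.017, -0.363, 1.235]
ft_force: [0.1, -0.1, -1.6]
opening: 0.06
grip_force: 30.0
```

```bash
python3 - <<'E'
from h import *
s=env.state();T=pose(s);z=T[:3,2];print(T,s['joints'],'tilt',np.degrees(np.arccos(-z[2])),'az',np.degrees(np.arctan2(z[1],z[0])))
E
```

```text
[[  0.308   0.951  -0.001 -74.509]
 [  0.882  -0.286   0.374 916.467]
 [  0.355  -0.116  -0.928 577.352]
 [  0.      0.      0.      1.   ]] [ 1.58   1.032  0.048 -0.003  1.678  1.893] tilt 21.936762151513804 az 90.11364372819621
```

Call:
carry_out --pt "-0.016 -0.048 0 0 0" --pt "-0.032 -0.096 0 0 0" --pt "-0.048 -0.145 0 0 0"

```text
t: 12.5
eef_pos: [-223.9, 897.0, 568.0]
tcp_rot: [-3.01, -0.373, 1.233]
ft_force: [0.3, 1.1, -1.9]
opening: 0.06
grip_force: 30.0
```

Call:
carry_out --pt "0.85 -0.43 -0.03 0 0"

```text
t: 12.62
eef_pos: [-224.8, 900.7, 567.3]
tcp_rot: [-2.989, -0.405, 1.234]
ft_force: [0.4, -0.8, -0.9]
opening: 0.057
grip_force: 30.0
```

Call:
carry_out --pt "0.85 -0.43 0 0 0"

```text
t: 12.75
eef_pos: [-217.4, 906.1, 567.3]
tcp_rot: [-2.968, -0.437, 1.224]
ft_force: [0.3, 0.1, -0.2]
opening: 0.063
grip_force: 30.0
```

Call:
carry_out --pt "0.85 -0.43 0 0 0"

```text
t: 12.88
eef_pos: [-213.2, 909.9, 568.6]
tcp_rot: [-2.946, -0.469, 1.216]
ft_force: [-0.2, 0.2, -0.7]
opening: 0.059
grip_force: 30.0
```

Call:
carry_out --pt "0.85 -0.43 0 0 0"

```text
t: 13.0
eef_pos: [-210.0, 912.5, 572.0]
tcp_rot: [-2.924, -0.501, 1.208]
ft_force: [0.1, 0.1, -0.0]
opening: 0.064
grip_force: 30.0
```

Call:
carry_out --pt "0.85 -0.43 0 0 0"

```text
t: 13.12
eef_pos: [-207.3, 914.0, 577.1]
tcp_rot: [-2.901, -0.533, 1.199]
ft_force: [-0.4, -0.7, 1.1]
opening: 0.059
grip_force: 30.0
```

```bash
python3 - <<'E'
from h import *
s=env.state();T=pose(s);z=T[:3,2];print(T,s['joints'],'tilt',np.degrees(np.arccos(-z[2])),'az',np.degrees(np.arctan2(z[1],z[0])))
E
```

```text
[[   0.313    0.949   -0.043 -207.3  ]
 [   0.803   -0.24     0.546  914.036]
 [   0.508   -0.205   -0.837  577.138]
 [   0.       0.       0.       1.   ]] [ 1.727  1.041  0.048 -0.043  1.474  2.024] tilt 33.22427358098198 az 94.49693610124008
```

Call:
carry_out --pt "0.016 0.045 0 0 0"

```text
t: 13.25
eef_pos: [-163.0, 915.8, 575.4]
tcp_rot: [-2.9, -0.533, 1.204]
ft_force: [1.0, 1.8, -1.3]
opening: 0.063
grip_force: 30.0
```

Call:
carry_out --pt "0.85 -0.37 0.08 0 0"

```text
t: 13.38
eef_pos: [-154.1, 925.8, 578.5]
tcp_rot: [-2.888, -0.553, 1.191]
ft_force: [0.1, -0.3, -0.9]
opening: 0.059
grip_force: 30.0
```

Call:
carry_out --pt "0.85 -0.37 0.1 0 0"

```text
t: 13.5
eef_pos: [-154.2, 928.3, 582.5]
tcp_rot: [-2.86, -0.592, 1.18]
ft_force: [-0.1, 0.1, -0.3]
opening: 0.06
grip_force: 30.0
```

Call:
carry_out --pt "0.85 -0.37 0.1 0 0"

```text
t: 13.62
eef_pos: [-152.5, 929.3, 588.4]
tcp_rot: [-2.835, -0.626, 1.169]
ft_force: [-0.1, -1.0, -0.1]
opening: 0.06
grip_force: 30.0
```

Call:
carry_out --pt "0.85 -0.37 0.1 0 0"

```text
t: 13.75
eef_pos: [-150.0, 929.8, 594.4]
tcp_rot: [-2.812, -0.657, 1.156]
ft_force: [-0.0, -0.4, 0.3]
opening: 0.064
grip_force: 30.0
```

```bash
python3 - <<'E'
from h import *
s=env.state();T=pose(s);z=T[:3,2];print(T,s['joints'],'tilt',np.degrees(np.arccos(-z[2])),'az',np.degrees(np.arctan2(z[1],z[0])))
E
```

```text
[[   0.319    0.946   -0.064 -149.988]
 [   0.725   -0.2      0.659  929.829]
 [   0.611   -0.256   -0.749  594.399]
 [   0.       0.       0.       1.   ]] [1.66  1.03  0.048 0.005 1.34  1.962] tilt 41.48730520178299 az 95.52745875275026
```

Call:
carry_out --pt "0.85 -0.37 0.15 0 0"

```text
t: 13.88
eef_pos: [-147.2, 931.1, 598.9]
tcp_rot: [-2.787, -0.687, 1.142]
ft_force: [-0.5, -0.0, 0.1]
opening: 0.058
grip_force: 30.0
```

Call:
carry_out --pt "0.85 -0.37 0.15 0 0"

```text
t: 14.0
eef_pos: [-144.6, 931.9, 604.0]
tcp_rot: [-2.763, -0.716, 1.128]
ft_force: [-1.2, -0.5, -0.7]
opening: 0.061
grip_force: 30.0
```

```bash
cat >> h.py <<'E'
def goal(az,mat,T):   # final TCP pose keeping tool z, label (57.5,-3,195) in tool frame
    z=T[:3,2];xd=np.cross([0,0,1],[np.cos(az),np.sin(az),0])*-1;ang=np.degrees(np.arctan2(xd@T[:3,1],xd@T[:3,0]))
    Rn=T[:3,:3]@R.from_euler('z',ang,degrees=True).as_matrix();return Rn,ang,np.array(mat)+[0,0,130]-Rn@[57.5,-3,195]
E
python3 - <<'E'
from h import *
s=env.state();T=pose(s);z=T[:3,2];print(s['joints'],s['eef_pos'],'tilt',np.degrees(np.arccos(-z[2])),'az',np.degrees(np.arctan2(z[1],z[0])))
Rn,a,p=goal(np.radians(94.8),[602,61.4,0],T);print(Rn,a,p)
for q in ([250,380,640],[480,-60,600],p+[-10,-120,180],p):print(np.round(q),togo(q,T))
E
```

```text
[1.654 1.023 0.048 0.014 1.276 1.955] [-144.602  931.91   604.005] tilt 45.499079133495485 az 95.82567051160194
[[ 0.996  0.059 -0.072]
 [ 0.093 -0.699  0.71 ]
 [-0.009 -0.713 -0.701]] 67.7050493922875 [559.043 -84.392 265.055]
[250 380 640] [-0.225  0.461 -0.445]
[480 -60 600] [-0.477  0.768 -0.746]
[ 549. -204.  445.] [-0.654  0.902 -0.745]
[559. -84. 265.] [-0.688  0.94  -0.534]
```

Call:
carry_out --pt "-0.225 0.461 -0.445 0 0" --pt "-0.225 0.461 -0.445 0 0" --pt "-0.225 0.461 -0.445 0 0" --pt "-0.225 0.461 -0.445 0 0" --pt "-0.225 0.461 -0.445 0 0" --pt "-0.225 0.461 -0.445 0 0" --pt "-0.225 0.461 -0.445 0 0" --pt "-0.225 0.461 -0.445 0 0" --pt "-0.225 0.461 -0.445 0 0" --pt "-0.225 0.461 -0.445 0 0" --pt "-0.477 0.768 -0.746 20 0" --pt "-0.477 0.768 -0.746 40 0" --pt "-0.477 0.768 -0.746 60 0" --pt "-0.477 0.768 -0.746 68 0" --pt "-0.477 0.768 -0.746 68 0" --pt "-0.477 0.768 -0.746 68 0" --pt "-0.477 0.768 -0.746 68 0" --pt "-0.477 0.768 -0.746 68 0"

```text
t: 16.25
eef_pos: [426.8, 33.3, 608.5]
tcp_rot: [-2.351, 0.01, 0.087]
ft_force: [1.2, 0.7, -0.7]
opening: 0.061
grip_force: 30.0
```

```bash
python3 - <<'E'
from h import *
s=env.state();T=pose(s);z=T[:3,2];print(s['joints'],s['eef_pos'],s['grip_force'],'tilt',np.degrees(np.arccos(-z[2])),'az',np.degrees(np.arctan2(z[1],z[0])))
Rn,a,p=goal(np.radians(95.8),[602,61.4,0],T);print(T,a,p)
for q in (p+[-10,-120,180],p+[0,-40,60],p):print(np.round(q),togo(q,T))
for n in('side','top'):
    i,d=env.read_camera(n);np.savez(n+'1.npz',p=i,d=d);cv2.imwrite(f'pics/{n}1.png',i[:,:,::-1])
E
```

```text
[-0.209  0.054  1.698  0.748  1.655  1.24 ] [426.799  33.313 608.516] 29.999603033065796 tilt 45.298264085417465 az 95.55076456522832
[[  0.996   0.054  -0.069 426.799]
 [  0.087  -0.701   0.707  33.313]
 [ -0.01   -0.711  -0.703 608.516]
 [  0.      0.      0.      1.   ]] -1.0048790513170507 [558.402 -84.336 264.909]
[ 548. -204.  445.] [ 0.102  0.289 -0.061]
[ 558. -124.  325.] [0.12  0.319 0.079]
[558. -84. 265.] [0.124 0.334 0.149]
```

View pics/side1.png

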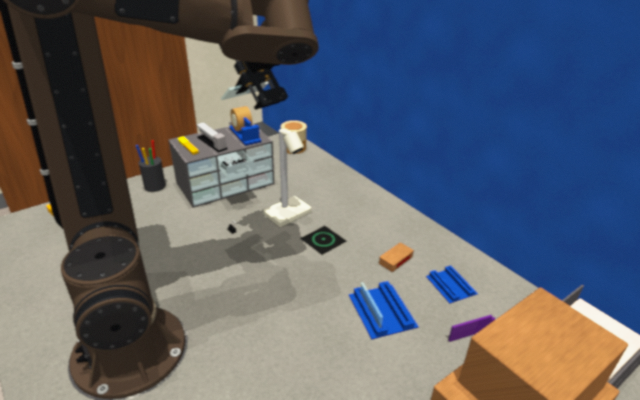

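The arm holds the plate tilted at (235,92) above the scene. The blank is still in the rack at (372,303), and nothing has been disturbed. Now I go down to the reader from the -y side.

Call:
carry_out --pt "0.102 0.289 -0.061 0 0" --pt "0.102 0.289 -0.061 0 0" --pt "0.102 0.289 -0.061 0 0" --pt "0.102 0.289 -0.061 0 0" --pt "0.102 0.289 -0.061 0 0" --pt "0.102 0.289 -0.061 0 0" --pt "0.11 0.305 0.01 0 0" --pt "0.12 0.319 0.05 0 0" --pt "0.12 0.319 0.079 0 0" --pt "0.12 0.319 0.079 0 0"

```text
t: 17.6
eef_pos: [557.3, -119.5, 324.1]
tcp_rot: [-2.35, 0.013, 0.091]
ft_force: [-0.1, -0.3, 0.2]
opening: 0.061
grip_force: 30.0
```

```bash
python3 - <<'E'
from h import *
s=env.state();T=pose(s);z=T[:3,2];print(s['joints'],s['eef_pos'],s['grip_force'],'tilt',np.degrees(np.arccos(-z[2])),'az',np.degrees(np.arctan2(z[1],z[0])))
print('label pred',T@[57.5,-3,195,1])
n='top';i,d=env.read_camera('top');np.savez('top2.npz',p=i,d=d);a=i[130:260,220:380,::-1]
j,e=env.read_camera('wrist');np.savez('w3.npz',p=j,d=e,T=T)
cv2.imwrite('pics/c2.png',np.hstack([cv2.resize(a,(400,325),interpolation=2),cv2.resize(j[:,:,::-1],(400,325))]))
E
```

```text
[-0.417  0.565  1.752  0.684  1.352  0.729] [ 557.295 -119.545  324.079] 29.998671412467957 tilt 45.34605399401051 az 95.9659401129271
label pred [599.97   25.754 188.407   1.   ]
```

View pics/c2.png

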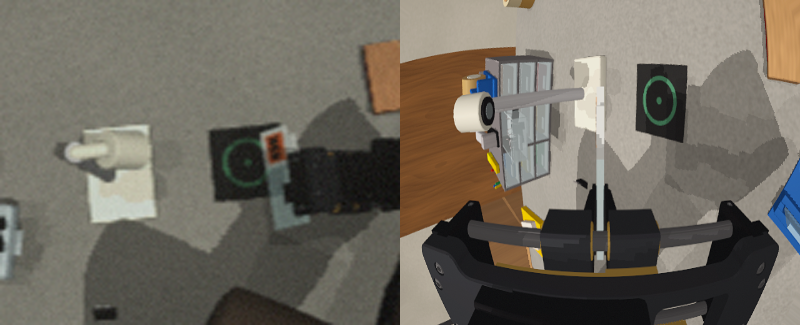

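```bash
python3 - <<'E'
from h import *
w=np.load('w3.npz');T=w['T'];p=w['p'];hsv=cv2.cvtColor(p,cv2.COLOR_RGB2HSV)
def at(uv,z):
    o,d=wray(uv,T);return o+d*(z-o[2])/d[2]
g=cv2.inRange(hsv,(45,60,50),(90,255,255));g[:60]=0;g[200:]=0;g[:,:370]=0;g[:,470:]=0
Q=np.array([at(q,3)[:2] for q in cv2.findNonZero(g).reshape(-1,2)],np.float32);print('ring wrist',cv2.minEnclosingCircle(Q),cv2.fitEllipse(Q)[0])
k=cv2.inRange(hsv,(0,0,0),(180,255,60))|g;k[:70]=0;k[185:]=0;k[:,:370]=0;k[:,460:]=0
n,l,st,ce=cv2.connectedComponentsWithStats(k);i=1+np.argmax(st[1:,4]);M=np.array([at(q,3)[:2] for q in cv2.findNonZero((l==i).astype(np.uint8)).reshape(-1,2)],np.float32)
b=cv2.minAreaRect(M);print('mat',b)
f=cv2.inRange(hsv,(10,5,150),(40,60,255));
t=np.load('top2.npz');h2=cv2.cvtColor(t['p'],cv2.COLOR_RGB2HSV)
o=cv2.inRange(h2,(4,120,90),(18,255,255));o[:175]=0;o[205:]=0;o[:,:315]=0;o[:,350:]=0
P=cv2.findNonZero(o);r=cv2.minAreaRect(P);print('label px',len(P),r);print('label',ray('top',r[0],188))
bx=cv2.boxPoints(r);print([ray('top',q,188)[:2] for q in bx], t['d'][int(r[0][1]),int(r[0][0])])
c=env.get_calibration('top')
K=c['intrinsics'];u,v=r[0];z=t['d'][int(v),int(u)];print('label by depth',(c['cam_to_world']@[(u-K[0,2])/K[0,0]*z,-(v-K[1,2])/K[1,1]*z,-z,1]))
# lens / foot front edge from top0 rows
hh=cv2.cvtColor(np.load('top0.npz')['p'],cv2.COLOR_RGB2HSV)
m=cv2.inRange(hh,(0,0,0),(180,255,45));g0=cv2.inRange(hh,(45,60,40),(85,255,255));m|=g0;m[:175]=0;m[215:]=0;m[:,:295]=0;m[:,345:]=0
A=np.array([ray('top',q,3)[:2] for q in cv2.findNonZero(m).reshape(-1,2)],np.float32);print('mat top',cv2.minAreaRect(A))
E
```

```text
ring wrist ((598.2925415039062, 61.606407165527344), 34.6331787109375) (598.3499145507812, 61.30917739868164)Traceback (most recent call last):
  File "<stdin>", line 8, in <module>
  File "<stdin>", line 4, in at
  File "h.py", line 10, in wray
    c=env.get_calibration('wrist');K=c['intrinsics'];M=T@c['T_tool_cam']
ValueError: time passes only in moves, steps and waits
```

```bash
cat >> h.py <<'E'
import pickle,os
if not os.path.exists('cal.pkl'): pickle.dump({n:env.get_calibration(n) for n in('side','top','wrist')},open('cal.pkl','wb'))
CAL=pickle.load(open('cal.pkl','rb'))
class _E:
    get_calibration=staticmethod(lambda n:CAL[n]); state=staticmethod(env.state); read_camera=staticmethod(env.read_camera); job_done=staticmethod(env.job_done)
env=_E
E
python3 - <<'E'
from h import *
w=np.load('w3.npz');T=w['T'];p=w['p'];hsv=cv2.cvtColor(p,cv2.COLOR_RGB2HSV)
def at(uv,z):
    o,d=wray(uv,T);return o+d*(z-o[2])/d[2]
k=cv2.inRange(hsv,(0,0,0),(180,255,60));k[:70]=0;k[185:]=0;k[:,:370]=0;k[:,460:]=0
n,l,st,ce=cv2.connectedComponentsWithStats(k);i=1+np.argmax(st[1:,4]);M=np.array([at(q,3)[:2] for q in cv2.findNonZero((l==i).astype(np.uint8)).reshape(-1,2)],np.float32)
print('mat',cv2.minAreaRect(M))
t=np.load('top2.npz');h2=cv2.cvtColor(t['p'],cv2.COLOR_RGB2HSV)
o=cv2.inRange(h2,(4,120,90),(18,255,255));o[:175]=0;o[205:]=0;o[:,:315]=0;o[:,350:]=0
P=cv2.findNonZero(o);r=cv2.minAreaRect(P);print('label px',len(P),r);print('label',ray('top',r[0],188))
c=CAL['top'];K=c['intrinsics'];u,v=r[0];z=t['d'][int(v),int(u)];print('by depth',(c['cam_to_world']@[(u-K[0,2])/K[0,0]*z,-(v-K[1,2])/K[1,1]*z,-z,1]))
hh=cv2.cvtColor(np.load('top0.npz')['p'],cv2.COLOR_RGB2HSV)
m=cv2.inRange(hh,(0,0,0),(180,255,45));m[:175]=0;m[215:]=0;m[:,:295]=0;m[:,345:]=0
A=np.array([ray('top',q,3)[:2] for q in cv2.findNonZero(m).reshape(-1,2)],np.float32);print('mat top',cv2.minAreaRect(A))
E
```

```text
mat ((598.1571044921875, 60.116783142089844), (98.52714538574219, 98.63796997070312), 4.56788444519043)
label px 32 ((330.0, 188.5), (11.0, 6.0), 90.0)
label [600.006  27.068 188.   ]
by depth [599.287  27.265 194.122   1.   ]
mat top ((601.1834106445312, 61.42598342895508), (96.26209259033203, 96.6885986328125), 4.521856784820557)
```

Call:
carry_out --pt "0.002 0.009 0.035 0 0" --pt "0.003 0.017 0.06 0 0" --pt "0.003 0.017 0.066 0 0" --pt "0.003 0.017 0.066 0 0" --pt "0.003 0.017 0.066 0 0" --pt "0.003 0.017 0.066 0 0"

```text
t: 18.45
eef_pos: [556.8, -87.0, 266.3]
tcp_rot: [-2.351, 0.011, 0.088]
ft_force: [-0.0, -0.2, -0.8]
opening: 0.063
grip_force: 30.0
```

```bash
python3 - <<'E'
from h import *
s=env.state();T=pose(s);print(s['t'],s['joints'],s['qvel'],s['grip_force'],s['ft_force']);L=T@[57.5,-3,195,1]
n=np.array([np.cos(np.radians(94.5)),np.sin(np.radians(94.5)),1])/2**.5
print('label',L[:3],'err',L[:3]-[599.5,61,130],'ang',np.degrees(np.arccos(-T[:3,1]@n)))
i,d=env.read_camera('top');j,_=env.read_camera('side')
h2=cv2.cvtColor(i,cv2.COLOR_RGB2HSV);o=cv2.inRange(h2,(4,120,90),(18,255,255));o[:175]=0;o[215:]=0;o[:,:295]=0;o[:,345:]=0
P=cv2.findNonZero(o);
if P is not None: r=cv2.minAreaRect(P);print('label top',len(P),r[0],ray('top',r[0],130))
cv2.imwrite('pics/c3.png',np.hstack([cv2.resize(i[150:230,260:360,::-1],(400,320),interpolation=2),cv2.resize(j[110:270,220:420,::-1],(400,320),interpolation=2)]))
E
```

```text
18.45 [-0.366  0.637  1.815  0.742  1.224  0.665] [ 0.002  0.006  0.004  0.001 -0.002 -0.001] 29.998528361320496 [-0.034 -0.169 -0.801]
label [600.106  58.135 130.634] err [ 0.606 -2.865  0.634] ang 0.3070646756706256
label top 25 (318.93243408203125, 191.09458923339844) [599.367  60.15  130.   ]
```

View pics/c3.png

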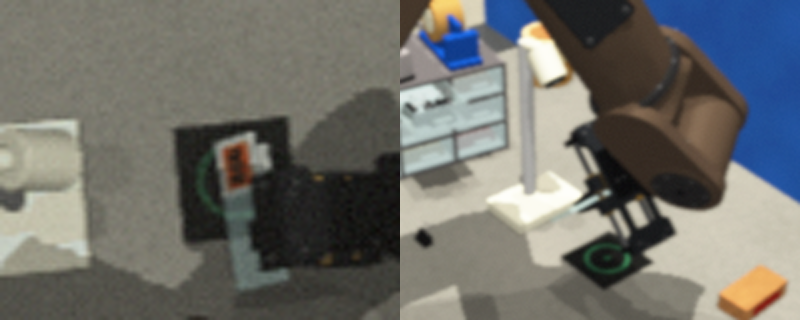

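The orange label at crop (238,165) faces the lens over the mat centre, within about 3 mm and 0.3° (0.3° by the arm's own pose). The fingers are on the clear part only, and the arm is at rest, so I'm handing it in.

```bash
python3 -c "
from cell import env
print(env.job_done())"
```

```text
the job is handed in; nothing more can be done
None
```

The job is handed in at about 18.5 s of the 32 s: the label plate is held still by its clear end, with the label about 3 mm from the target point 17 cm out from the lens and within about 1° of square on, and nothing else was disturbed as far as the camera views show.

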